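Fetch the label tape from its locked peg

TASK

Load the tape dispenser from the locked peg stand: squeeze the latch tab against its grip post, slide the keeper across to the next notch and let it latch there; lift the roll of label tape up and off its peg and stand it on edge in the well of the dispenser, released. Then squeeze the tab again and slide the keeper back until it latches in its first notch, so that the small ring, which must stay hanging on the other peg, is barred in again. Do not drop the roll and do not knock the bottle over.

Things in the scene. Friction and masses are not known exactly. Their poses are not given: they have to be found in the camera images.
- tape_stand: grey peg stand, fixed on the worktop; base plate 220 x 240 x 10 mm (x -100 to +120, y -100 to +140 mm of this origin, which lies at worktop height). x points from its front to its back, y to its left, z up. Two pegs at the back, a keeper in front of them, and along the front edge a 38 mm high rail with two notches, 16 mm wide and 60 mm apart, for the keeper's latch
- peg_left (a point): point on the axis of the left peg where the rings hang, x +62, y +65, z 110 mm of the stand; axes as the stand's. Peg: 8 mm steel rod, level along x; post 125 mm high with its front 44 mm behind this point; 48 mm in front of it the rod bends up, to a tip 57 mm in front whose top is 126 mm high. To come off, a hanging ring must be raised 14 to 25 mm, then drawn forward (-x) 75 mm or more
- peg_right (a point): the same point of the right peg, at x +62, y -65, z 110 mm of the stand; the pegs are alike
- keeper (a joint): aluminium keeper sliding along the stand's y: 0 = first notch (start), +0.060 m = next notch, to the left; travel -0.008 to 0.068; friction about 2 N. Locked in a notch (play 3 mm either way) unless the tab is pressed. Its two blades (16 mm wide, 130 mm high, at stand x = -6 mm) stand before the peg tips in the first notch and bar what hangs there; at the next notch both pegs are free
- latch_tab (a joint): press plate in front of the grip post, 24 mm wide, 126 mm high: 0 = released, 0.008 m = pressed along the stand's +x onto the post (6.5 N); above 0.0045 the pawl is out of its notch. Pinch plate and post together with about 20 N and keep pinching while sliding. Let go within 3 mm of a notch and the pawl springs in; elsewhere it rides on the rail until slid over a notch
- grip_mid (a point): middle of the keeper's pressed grip (black post and grey ribbed tab), 105 mm high, moving with the keeper; axes as the stand's. Along x the grip is 28 mm thick released (18 mm in front of this point, 10 mm behind) and 20 mm pressed; 26 mm wide along y; top 126 mm high; no other parts within 40 mm in x down to a height of 60 mm
- tape_mid (a point): centre of the roll of cream label tape: ring 77 mm across, 19 mm thick, hole 38 mm, about 60 g, hanging on edge on either peg, axis (z of this point) along the stand's x. Its top is 38 mm above this centre, the top of the peg 19 mm above it: pinch the rim across its 19 mm, fingertips above the peg, 23 mm above the centre. 35 mm are free before and behind it
- ring_mid (a point): centre of the smaller orange pouring ring, 57 mm across, 22 mm thick, hole 30 mm, hanging on the other peg; it stays there
- dispenser: grey drop-in tape dispenser, fixed; origin at worktop height below the middle of its open well. Well 32 mm wide along x, 86 mm long along y; floor 8 mm high, side walls 50 mm, flared lips to 60 mm high that open to 48 mm, end walls 36 mm. Cutter nose 45 mm high at the -y end. The roll stands in it on edge, axis along x, centre then 46 mm above the worktop
- bottle: white reagent bottle with a blue cap, 60 mm across, 115 mm tall, origin at the centre of its underside; a bystander
Mind the look-alikes: they are no part of the job. Of the things that look like the part that bears tape_mid, the smaller one is meant.

How it is judged:
On the way, in this order (a step that is already met when the one before it is completed fails the run):
1. the keeper is latched in the next notch (within 5 mm of 60 mm, tab sprung out) (value of joint keeper between 0.055 and 0.065 m and value of joint latch_tab below 0.0025 m), for 0.2 s.
2. the roll has been raised and drawn forward off its peg (x of tape_mid in the frame of tape_stand below 0 m and height (world z) of tape_mid above 0.095 m), for 0.05 s.
3. the roll stands on edge in the dispenser's well, let go (x of tape_mid in the frame of dispenser between -0.015 and 0.015 m and y of tape_mid in the frame of dispenser between -0.012 and 0.012 m and height (world z) of tape_mid below 0.052 m and angle between tape_mid's own z axis and vertical between 1.1 and 2.04 rad and contact force between the fingers and anything else below 0.1 N), for 0.2 s.
At the end, for the whole second after the job is handed in: the keeper is latched in its first notch again (within 5 mm, tab sprung out), the roll stands on edge on the floor of the dispenser's well (centre within 15 mm across and 12 mm along, axis within about 27 degrees of level), the small ring hangs where it hung (within 20 mm) and the bottle stands (value of joint keeper between -0.005 and 0.005 m and value of joint latch_tab below 0.0025 m and x of tape_mid in the frame of dispenser between -0.015 and 0.015 m and y of tape_mid in the frame of dispenser between -0.012 and 0.012 m and height (world z) of tape_mid below 0.052 m and angle between tape_mid's own z axis and vertical between 1.1 and 2.04 rad and distance of ring_mid from where it was at the start of the episode below 0.02 m and angle between bottle's own z axis and vertical below 0.2 rad); the robot touches nothing.
It fails at once if the roll is dropped on the worktop (height (world z) of tape_mid below 0.03 m).
It fails at once if the small ring comes off its peg (distance of ring_mid from where it was at the start of the episode above 0.05 m).
It fails at once if the bottle is knocked over (angle between bottle's own z axis and vertical above 0.6 rad).
It also fails if it takes over 64 s, if anything falls off the work surface, if the arm or the gripper's body presses on something with over 40 N, if the wrist force passes 120 N, or if a joint passes its speed limit or range.

ROBOT

A 6-joint arm with a two-finger parallel gripper is mounted at the origin on the work surface; the furniture and walls round the work are solid. World frame = base frame: x ahead of the robot, y to its left, z up, the work surface at z = 0. Lengths are in m, angles in rad, forces in N, time in s.
With the tool pointing down it reaches from about 0.35 to 0.775 m from the base axis. Payload 5.5 kg.
Tool frame: the origin (TCP) lies at the very end of the fingers, on their centre line; the grasp point (between the pads) lies env.pinch_z behind it (env.pinch_z is the distance from the TCP to the grasp point, in m); z points along the fingers, y is the line along which they close (so a half turn about z gives the same grasp; the last joint's range is limited). The gripper opens to 85 mm and grips with 20 to 120 N. Pads are 22 mm wide; open, the fingers measure 114 mm over their backs; the gripper's body (76 mm by 85 mm) begins 54 mm behind the grasp point. The pads swing forward as they close: fully open they stand 13 mm farther back than shut.
Start: joints at [-1.468, 0.313, 0.046, 1.304, 0, 1.431], TCP at [0.138, -0.558, 0.197] pointing down, gripper open.
Joint ranges: [-2.76, 2.76], [-0.86, 1.69], [-1.03, 1.26], [-2.2, 2.34], [-1.47, 1.5], [-3.14, 3.14]. Speed limits (rad/s): [2.57, 2.57, 3.14, 3.14, 3.14, 3.14].

INTERFACE

Orientations are given as a unit quaternion [w, x, y, z].
In Python, from workcell import env, eyes gives the robot as it stands.
- The arm moves only by the shell command python3 -m jog 'ROWS' [FORCE]. ROWS is JSON, one flat list of numbers, 7 for each row, row after row: the shift along the world's x, y, z as a fraction of full scale, then the turn, a rotation vector about the world's x, y, z as a fraction of full scale, then the opening, from -1 (shut) to 1 (fully open), so that 0 is half open. A call has 1 to 12 rows; each row is the pose to reach, as a shift and turn from the pose commanded when the call began, turning the shorter way round; what a row does not reach only later rows make up. Full scale, the value 1, is 20 cm for a shift and pi rad for a turn. A row lasts 1/12 s, in which the tool goes at most 41.7 mm and 7.16 degrees, less where a joint would pass 70% of its speed; a pose out of reach is approached as far as the arm can. A call with a number of a shift or a turn outside -1 to 1 is refused whole. A call with a gripper value outside its range is refused whole. The fingers move at their own pace and stop on an object; FORCE is the grip in N (left out, the last holds). Time passes only in rows, so rows that repeat a pose let the fingers close. It gives the time, the measured TCP pose, the force, the opening and the grip force at its end, in the units of the state.
- env.get_state(): the state, without advancing time (a new reading comes with each control period).
- eyes.read_camera(name): name is "scene" or "top" or "wrist"; returns (picture, depth): 384x512x3 uint8, red, green, blue; 384x512 float32, m along the optical axis (not along the pixel's ray), 0 where there is no reading.
- eyes.calibration(name): a dict with "fx", "fy", "cx", "cy" (pixels), "R" (3x3) and "t" (3): a world point X has camera coordinates R X + t; the wrist camera has in their place "tool_from_camera" (4x4, takes a point from camera to tool coordinates, whose origin is the TCP and whose axes are the flange's). Camera axes: x right, y down, z forward; pixel columns grow to the right and rows downward; lengths in m; the calibration is good to about 2 mm. A picture is of the moment at which its call begins: read the wrist's pose just before it. calibration takes no time and is no camera call.
- env.hand_in(): hands the job in; it is judged then, once.
The state is a dict: "clock": time; "joint_pos": joint angles; "qvel": joint speeds; "tau": joint torques, N m; "tcp_pos": TCP position; "orientation": TCP orientation; "wrist_force": force on the tool from outside, world axes, zero at the start; "ft_torque": the same for the moment, N m; "finger_gap": finger opening in m; "grip_force": force on a finger pad.
Only numpy, scipy, OpenCV 4.12 (cv2) and the standard library are available. Lean on these libraries where they do the work, as an engineer would, in place of code of your own. Each camera call takes 0.05 s, during which the arm holds its last target. There are 200 camera calls.

## Working session

There is one attempt and no reset: what is moved stays moved. The work goes in short steps, Python scripts to look and compute and a shell command to move; the robot and the scene stay as the last step left them, time stands still between calls to the robot, and variables do not carry over. Pictures are saved under pics/ and viewed, at most 10 in all, crops included, and the job is handed in when it is done.

```bash
mkdir -p pics; ls
cat > h.py <<'E'
import numpy as np, cv2
from workcell import env, eyes
def grab(n):
    p,d=eyes.read_camera(n); np.savez(f'{n}.npz',p=p,d=d); return p,d
def world(n,u,v,d):
    c=eyes.calibration(n); X=np.array([(u-c['cx'])/c['fx']*d,(v-c['cy'])/c['fy']*d,d])
    return np.array(c['R']).T@(X-np.array(c['t']))
def cloud(n):
    f=np.load(f'{n}.npz'); d=f['d']; c=eyes.calibration(n)
    v,u=np.mgrid[:384,:512]; X=np.stack([(u-c['cx'])/c['fx']*d,(v-c['cy'])/c['fy']*d,d],-1)
    W=(X-np.array(c['t']))@np.array(c['R']); W[d==0]=np.nan; return f['p'],W
E
python3 - <<'E'
from h import *
for n in ('scene','top'):
    p,d=grab(n); cv2.imwrite(f'pics/{n}0.png',cv2.resize(p[...,::-1],(800,600)))
s=env.get_state(); print(s['tcp_pos'],s['orientation'],s['clock'],env.pinch_z)
for n in ('scene','top'):
  c=eyes.calibration(n);print(n,c)
E
```

```text
pics
[ 0.13815895 -0.55762588  0.19648288] [-8.38387113e-04  9.92642848e-01  1.21076309e-01  1.21380572e-05] 0.1 0.0187
scene {'fx': 478.4638310008836, 'fy': 478.4638310008836, 'cx': 245.5664953377726, 'cy': 187.30428736462747, 'R': array([[-6.63769452e-01, -7.47937062e-01,  5.16544831e-04],
       [-4.83665080e-01,  4.28709796e-01, -7.63070115e-01],
       [ 5.70506972e-01, -5.06752467e-01, -6.46315505e-01]]), 't': array([0.28048293, 0.33176605, 0.86653883])}
top {'fx': 362.7466755588955, 'fy': 362.7466755588955, 'cx': 260.01391931404106, 'cy': 185.6017284009152, 'R': array([[ 0.0195177 , -0.99935383, -0.03018234],
       [-0.99869243, -0.01806037, -0.04782526],
       [ 0.04724925,  0.03107631, -0.99839961]]), 't': array([-0.06764929,  0.47634523,  0.94892541])}
```

View pics/scene0.png

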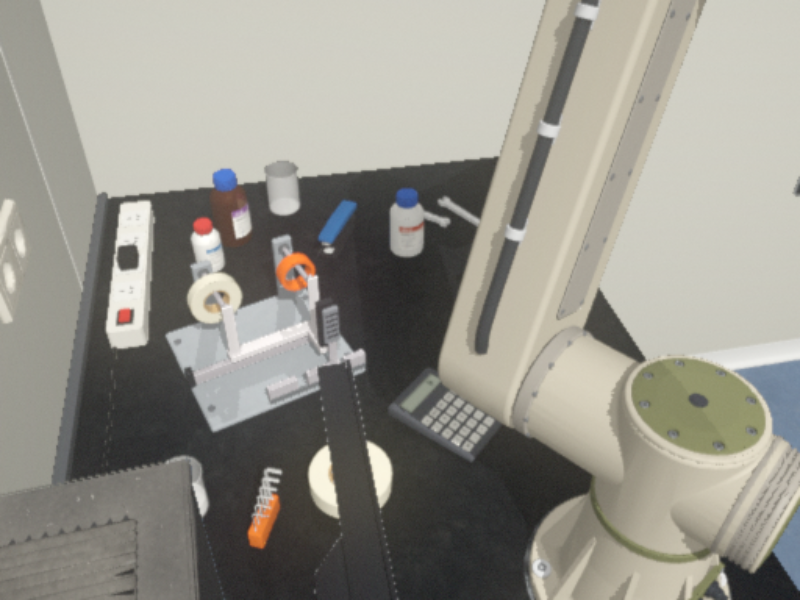

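View pics/top0.png

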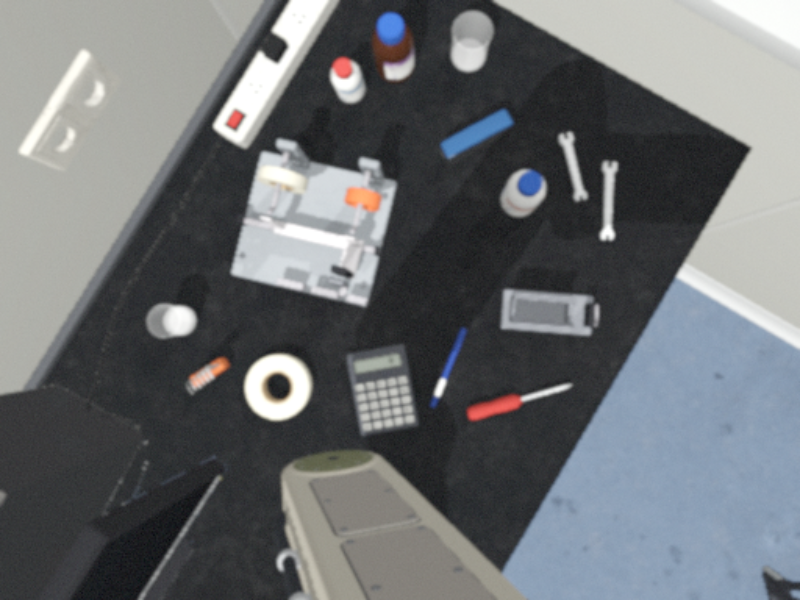

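The scene picture shows the stand with the cream roll on the left peg (215,297), the orange ring on the right peg (296,271) and the grip at (328,325). The top picture shows the dispenser at (548,312) with its nose to the right, and the white blue-capped bottle at (525,190).
There are two roll candidates. One hangs on the peg at top (282,178); the other, larger, lies flat at top (278,387). The smaller one is meant, so it should be the hanging roll, which the crop should confirm.

Run:
```python
from h import *
p,W=cloud('top'); ps,S=cloud('scene')
a=cv2.resize(p[85:205,135:265,::-1],(520,480),interpolation=cv2.INTER_CUBIC)
cv2.imwrite('pics/crop.png',a)
# plate from top
v,u=np.mgrid[:384,:512]
def rect(m,Z,name):
    pts=Z[m][:,:2].astype(np.float32); r=cv2.minAreaRect(pts*1000); print(name,len(pts),r, np.median(Z[m][:,2]))
    return r
m=(u>140)&(u<260)&(v>90)&(v<200)&(W[...,2]>0.005)&(W[...,2]<0.016)
m=cv2.morphologyEx(m.astype(np.uint8),cv2.MORPH_OPEN,np.ones((3,3)))>0
r=rect(m,W,'plate'); print(cv2.boxPoints(r).round(1))
tb=(u>280)&(u<300)&(v>180)&(v<280); print('table z',np.nanmedian(W[tb][:,2]), np.nanmedian(S[180:300,200:260][...,2]))
for nm,P,Z in (('top',p,W),('scene',ps,S)):
    hsv=cv2.cvtColor(P,cv2.COLOR_RGB2HSV)
    near=(Z[...,0]>0.3)&(Z[...,0]<0.9)
    o=near&(hsv[...,0]<15)&(hsv[...,1]>150)&(hsv[...,2]>120)&(Z[...,2]>0.06)&(Z[...,2]<0.16)
    c=near&(hsv[...,0]>15)&(hsv[...,0]<40)&(hsv[...,1]>25)&(hsv[...,2]>130)&(Z[...,2]>0.055)&(Z[...,2]<0.17)
    for n,k in (('ring',o),('roll',c)):
        if k.sum()>10: print(nm,n,k.sum(),np.median(Z[k],0).round(4),np.percentile(Z[k],2,0).round(4),np.percentile(Z[k],98,0).round(4))
m=(u>315)&(u<390)&(v>180)&(v<218)&(W[...,2]>0.02)&(W[...,2]<0.08)
r=rect(m,W,'disp'); print(cv2.boxPoints(r).round(1), np.percentile(W[m][:,2],[5,50,95]))
m=(u>315)&(u<350)&(v>105)&(v<140)&(W[...,2]>0.02)
print('bottle',np.percentile(W[m],[3,50,97],0).round(3))
```

```text
plate 4787 ((583.0247192382812, 102.20979309082031), (239.43801879882812, 219.36865234375), 77.80387878417969) 0.008886763880165412
[[450.5   8.4]
 [664.9 -38. ]
 [715.5 196.1]
 [501.1 242.4]]
table z -0.0006432329705181725 0.001561414894756748
top ring 71 [ 0.6112 -0.0007  0.1085] [ 0.6004 -0.0146  0.0705] [0.8398 0.0475 0.1157]
top roll 43 [0.6361 0.1369 0.0781] [0.6311 0.1181 0.0678] [0.6411 0.1576 0.1138]
scene ring 365 [0.6156 0.0228 0.0942] [ 0.5997 -0.0109  0.0695] [0.8344 0.0609 0.1217]
scene roll 670 [0.6393 0.1441 0.1039] [0.6281 0.1056 0.0611] [0.6583 0.1749 0.1315]
disp 534 ((446.2049560546875, -300.7752990722656), (136.62744140625, 51.56430435180664), 86.72129821777344) 0.050334760250692015
[[ 416.6 -367.5]
 [ 468.  -370.5]
 [ 475.9 -234. ]
 [ 424.4 -231.1]] [0.02611791 0.05033476 0.06056293]
bottle [[ 0.61  -0.27   0.027]
 [ 0.629 -0.241  0.087]
 [ 0.658 -0.218  0.115]]
```

View pics/crop.png

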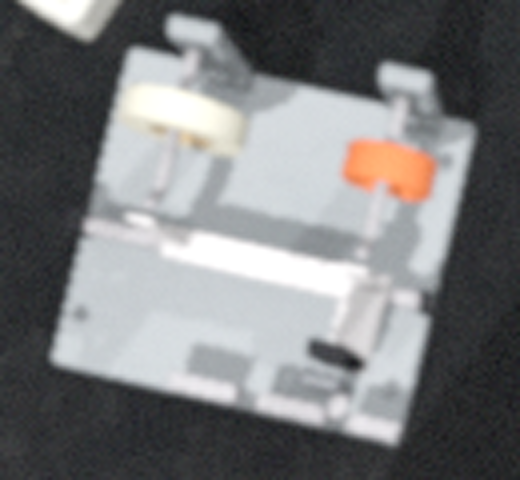

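The crop confirms the hanging cream roll on the left peg (crop 180,118) as the part meant; it spans about 77 mm, and the flat one on the table is bigger. The orange ring is at (390,168) and the grip's black post at (335,352). The plate measures 239x219 mm, which fits. Next I locate the grip, the roll and the dispenser well in the stand and dispenser frames.

```bash
cat >> h.py <<'E'
SO=np.array([.5690,.0848,0]); SY=np.radians(-12.2)
def rot(a): return np.array([[np.cos(a),-np.sin(a),0],[np.sin(a),np.cos(a),0],[0,0,1]])
def inst(W,O=SO,a=SY): return (W-O)@rot(a)
E
python3 - <<'E'
from h import *
for n in ('top','scene'):
    p,W=cloud(n); L=inst(W)*1000
    def pr(nm,m):
        if m.sum()>3: print(n,nm,m.sum(),np.percentile(L[m],[3,50,97],0).round(1).tolist())
    b=lambda x0,x1,y0,y1,z0,z1:(L[...,0]>x0)&(L[...,0]<x1)&(L[...,1]>y0)&(L[...,1]<y1)&(L[...,2]>z0)&(L[...,2]<z1)
    pr('griptop',b(-95,-20,-110,20,112,135)); pr('grip60-115',b(-95,-20,-110,20,60,112))
    pr('bladeR',b(-20,6,-100,-30,100,140)); pr('bladeL',b(-20,6,20,100,100,140))
    pr('roll',b(40,80,20,110,80,140)); pr('rolltop',b(40,80,20,110,124,142)); pr('ring',b(40,80,-110,-30,80,140))
    pr('postsL',b(95,130,30,100,115,140)); pr('postsR',b(95,130,-100,-30,115,140))
    pr('rail',b(-105,-85,-100,140,28,45))
    if n=='top':
        O=np.array([.4462,-.3008,0]);D=inst(W,O,np.radians(-3.28))*1000
        m=(abs(D[...,0])<40)&(abs(D[...,1])<85)
        x,y,z=D[m].T
        print('profile along y, |x|<10'); 
        for a in range(-80,80,5):
            k=(abs(x)<10)&(y>=a)&(y<a+5); k2=(abs(x)<34)&(y>=a)&(y<a+5)&(z>44)
            print(a,k.sum(),np.median(z[k]).round(1) if k.any() else '', (x[k2].min().round(1),x[k2].max().round(1)) if k2.any() else '')
E
```

```text
top griptop 96 [[-78.1, -70.5, 115.3], [-60.2, -59.2, 123.8], [-50.8, -47.5, 127.2]]
top grip60-115 36 [[-78.8, -71.2, 61.1], [-61.9, -69.7, 86.1], [-52.7, -53.8, 108.3]]
top bladeR 28 [[-8.2, -71.0, 106.4], [-6.4, -64.0, 124.0], [5.1, -57.2, 130.1]]
top bladeL 29 [[-7.8, 58.8, 100.7], [-6.3, 65.2, 123.2], [4.9, 73.1, 129.7]]
top roll 355 [[48.1, 28.2, 85.6], [59.6, 60.6, 121.2], [71.9, 96.5, 132.1]]
top rolltop 147 [[53.7, 44.6, 124.9], [63.0, 63.7, 128.6], [71.7, 85.2, 132.9]]
top ring 256 [[46.6, -91.3, 91.2], [60.1, -67.0, 114.7], [74.6, -39.8, 121.2]]
top postsL 78 [[102.8, 50.6, 115.9], [110.4, 64.1, 122.7], [117.0, 77.6, 126.5]]
top postsR 76 [[102.8, -78.6, 115.7], [110.1, -65.0, 123.0], [116.6, -51.9, 125.7]]
top rail 198 [[-97.5, -96.6, 32.1], [-92.5, -27.9, 36.7], [-87.6, 48.0, 39.4]]
profile along y, |x|<10
-80 0  
-75 0  
-70 16 42.2 (np.float64(-9.9), np.float64(15.4))
-65 14 38.7 
-60 44 26.8 
-55 13 6.7 
-50 17 6.5 
-45 12 6.0 
-40 11 7.2 
-35 1 32.5 (np.float64(17.6), np.float64(17.6))
-30 12 34.5 (np.float64(-25.2), np.float64(24.6))
-25 33 15.1 (np.float64(-25.6), 
[... 1035 characters left out ...]
], [-76.3, -49.6, 87.9], [-54.7, -42.6, 110.3]]
scene bladeR 74 [[-10.1, -67.4, 101.4], [-7.4, -60.3, 116.9], [0.6, -52.6, 130.5]]
scene bladeL 89 [[-9.9, 62.2, 100.9], [-6.9, 69.4, 116.9], [3.1, 76.7, 129.7]]
scene roll 566 [[50.8, 34.2, 81.7], [54.8, 70.6, 113.3], [71.2, 104.5, 132.1]]
scene rolltop 139 [[51.9, 47.0, 124.3], [60.5, 69.7, 129.0], [71.6, 89.5, 133.1]]
scene ring 250 [[46.7, -85.4, 84.0], [55.0, -57.1, 112.8], [71.7, -34.0, 121.7]]
scene postsL 85 [[101.5, 53.8, 115.8], [107.5, 68.2, 122.2], [116.3, 81.3, 126.6]]
scene postsR 75 [[100.6, -74.5, 115.2], [107.8, -60.8, 122.1], [114.6, -47.9, 126.0]]
scene rail 259 [[-98.9, -94.6, 28.9], [-95.0, -5.2, 36.2], [-87.2, 52.5, 39.7]]
```

The measurements hold together: the blades stand at y ±65 and the posts and roll top at their stated heights. The two cameras differ by about 4 mm in y, so I use the mean, and the wrist camera will refine it. Moving above the grip now.

```bash
python3 -m jog '[1,1,0.1,0,0,0.12,1, 1,1,0.1,0,0,0.12,1, 1,1,0.1,0,0,0.12,1, 1,1,0.1,0,0,0.12,1, 1,1,0.1,0,0,0.12,1, 1,1,0.1,0,0,0.12,1, 1,1,0.1,0,0,0.12,1, 1,1,0.1,0,0,0.12,1, 1,1,0.1,0,0,0.12,1]'
python3 -m jog '[0.8,1,0,0,0,0.12,1, 0.8,1,0,0,0,0.12,1, 0.8,1,0,0,0,0.12,1, 0.8,1,0,0,0,0.12,1, 0.8,1,0,0,0,0.12,1, 0.8,1,0,0,0,0.12,1, 0.8,1,0,0,0,0.12,1, 0.8,1,0,0,0,0.12,1, 0.8,1,0,0,0,0.12,1]'
python3 -m jog '[0,1,0,0,0,0.115,1, 0,1,0,0,0,0.115,1, 0,1,0,0,0,0.115,1, 0,1,0,0,0,0.115,1, 0,1,0,0,0,0.115,1, 0,1,0,0,0,0.115,1, 0,1,0,0,0,0.115,1, 0,1,0,0,0,0.115,1, 0,1,0,0,0,0.115,1]'
```

```text
clock: 0.85
tcp_pos: [0.3393, -0.3567, 0.2173]
orientation: [0.0, 0.952, 0.307, -0.0]
wrist_force: [0.8, -0.9, 0.4]
finger_gap: 0.0851
grip_force: 0.0
clock: 1.6
tcp_pos: [0.4977, -0.159, 0.2167]
orientation: [-0.0, 0.878, 0.478, -0.001]
wrist_force: [0.6, 0.5, -0.5]
finger_gap: 0.085
grip_force: 0.0
clock: 2.35
tcp_pos: [0.4983, 0.0396, 0.2173]
orientation: [0.0, 0.779, 0.627, -0.0]
wrist_force: [0.5, -1.0, -0.3]
finger_gap: 0.0855
grip_force: 0.0
```

```bash
cat >> h.py <<'E'
from scipy.spatial.transform import Rotation as Ro
def wcloud():
    s=env.get_state(); p,d=eyes.read_camera('wrist'); c=eyes.calibration('wrist')
    v,u=np.mgrid[:384,:512]; X=np.stack([(u-c['cx'])/c['fx']*d,(v-c['cy'])/c['fy']*d,d,np.ones_like(d)],-1)
    T=X@np.array(c['tool_from_camera']).T; q=s['orientation']
    W=T[...,:3]@Ro.from_quat([q[1],q[2],q[3],q[0]]).as_matrix().T+s['tcp_pos']; W[d==0]=np.nan
    return p,W
E
python3 - <<'E'
from h import *
p,W=wcloud(); cv2.imwrite('pics/w1.png',cv2.resize(p[...,::-1],(640,480)))
L=inst(W)*1000
def pr(nm,m):
    if m.sum()>3: print(nm,m.sum(),np.percentile(L[m],[2,50,98],0).round(1).tolist())
b=lambda x0,x1,y0,y1,z0,z1:(L[...,0]>x0)&(L[...,0]<x1)&(L[...,1]>y0)&(L[...,1]<y1)&(L[...,2]>z0)&(L[...,2]<z1)
pr('griptop',b(-95,-20,-110,20,120,132)); pr('bladeR',b(-20,6,-100,-30,120,140)); pr('bladeL',b(-20,6,20,100,120,140))
pr('rolltop',b(40,80,20,110,120,142)); pr('ring',b(40,80,-110,-30,100,140)); pr('rail',b(-110,-80,-110,150,32,45));pr('postR',b(95,130,-100,-30,120,135));pr('postL',b(95,130,30,100,120,135))
pr('plate',b(-120,140,-120,160,5,15)); pr('all',b(-400,400,-400,400,-50,200))
E
```

```text
griptop 704 [[-78.2, -66.9, 121.1], [-60.1, -54.6, 124.7], [-51.1, -43.4, 126.3]]
bladeR 199 [[-9.0, -67.6, 120.5], [-6.6, -60.6, 126.2], [5.3, -53.0, 130.6]]
bladeL 255 [[-9.1, 61.3, 120.5], [-6.3, 66.9, 125.4], [5.6, 72.0, 130.2]]
rolltop 1580 [[52.1, 41.2, 120.6], [60.1, 57.3, 128.9], [70.9, 71.4, 132.2]]
ring 1859 [[43.2, -84.9, 101.7], [58.3, -58.5, 116.0], [76.5, -35.8, 121.1]]
rail 1261 [[-98.6, -94.1, 33.4], [-93.4, -15.7, 37.2], [-88.4, 52.3, 38.8]]
postR 532 [[104.7, -75.7, 120.3], [109.0, -61.2, 123.7], [115.7, -47.7, 125.5]]
postL 590 [[104.4, 53.1, 120.4], [109.1, 63.1, 123.7], [115.9, 72.7, 125.6]]
plate 24152 [[-91.5, -84.7, 7.6], [11.8, 13.1, 9.3], [110.7, 93.8, 11.0]]
all 166555 [[-355.7, -340.9, -2.2], [-58.7, -62.5, -0.1], [233.0, 89.9, 122.7]]
```

View pics/w1.png

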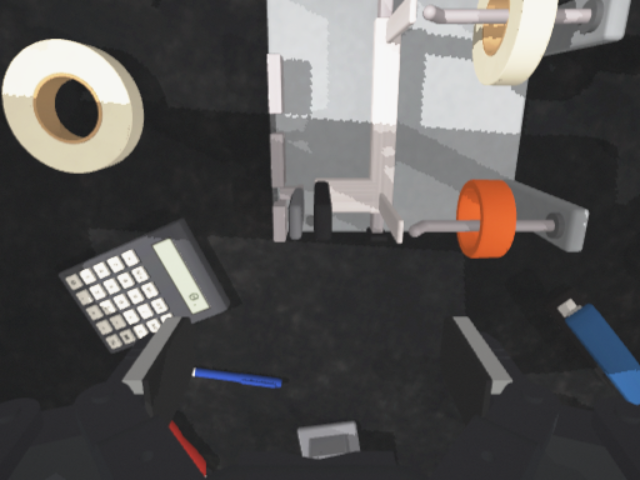

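The wrist picture shows the grip at about (310,208), split into the grey tab at (296,210) and the black post at (322,208). The ring is at (487,218) on the right peg and the roll at the top (515,35). The wrist data agrees with the scene camera, a 3.8 mm shift in y. Descending onto the grip.

```bash
sed -i 's/^SO=.*/SO=np.array([.5698,.0885,0]); SY=np.radians(-12.2)/' h.py
python3 -m jog '[0,0.01,0,0,0,0,0.1, 0,0.01,0,0,0,0,0.1, 0,0.01,0,0,0,0,0.1, 0,0.01,0,0,0,0,0.1, 0,0.01,-0.2,0,0,0,0.1, 0,0.01,-0.35,0,0,0,0.1, 0,0.01,-0.5,0,0,0,0.1, 0,0.01,-0.6,0,0,0,0.1, 0,0.01,-0.65,0,0,0,0.1, 0,0.01,-0.65,0,0,0,0.1]' 25
```

```text
clock: 3.23
tcp_pos: [0.4963, 0.0439, 0.0851]
orientation: [-0.001, 0.778, 0.628, -0.002]
wrist_force: [-0.2, 0.5, -0.0]
finger_gap: 0.047
grip_force: 0.0
```

```bash
python3 -m jog '[0,0,0,0,0,0,-0.2, 0,0,0,0,0,0,-0.6, 0,0,0,0,0,0,-1, 0,0,0,0,0,0,-1, 0,0,0,0,0,0,-1, 0,0,0,0,0,0,-1, 0,0,0,0,0,0,-1, 0,0,0,0,0,0,-1]' 25
```

```text
clock: 3.9
tcp_pos: [0.4993, 0.0436, 0.089]
orientation: [0.001, 0.778, 0.628, 0.001]
wrist_force: [-2.4, -0.9, 5.5]
finger_gap: 0.0179
grip_force: 26.5
```

```bash
python3 -m jog '[0.008,0.037,0,0,0,0,-1, 0.016,0.074,0,0,0,0,-1, 0.024,0.11,0,0,0,0,-1, 0.032,0.147,0,0,0,0,-1, 0.04,0.183,0,0,0,0,-1, 0.048,0.22,0,0,0,0,-1, 0.056,0.256,0,0,0,0,-1, 0.063,0.293,0,0,0,0,-1, 0.063,0.293,0,0,0,0,-1, 0.063,0.293,0,0,0,0,-1]' 25
```

```text
clock: 4.73
tcp_pos: [0.5123, 0.1035, 0.089]
orientation: [0.001, 0.778, 0.628, 0.002]
wrist_force: [-0.9, 1.9, 4.7]
finger_gap: 0.0176
grip_force: 26.3
```

```bash
cat > bl.py <<'E'
from h import *
p,W=wcloud(); L=inst(W)*1000
def pr(nm,m):
    if m.sum()>3: print(nm,m.sum(),np.percentile(L[m],[2,50,98],0).round(1).tolist())
b=lambda x0,x1,y0,y1,z0,z1:(L[...,0]>x0)&(L[...,0]<x1)&(L[...,1]>y0)&(L[...,1]<y1)&(L[...,2]>z0)&(L[...,2]<z1)
for a in range(-80,150,10): pr(f'blade {a}',b(-20,6,a,a+10,120,136))
pr('grip',b(-95,-20,-110,60,118,132)); pr('ring',b(40,80,-110,-30,100,140)); pr('roll',b(40,80,20,110,120,142))
print(env.get_state()['tcp_pos'])
cv2.imwrite('pics/bl.png',cv2.resize(p[...,::-1],(640,480)))
E
python3 bl.py
```

```text
blade -20 21 [[-8.8, -11.7, 121.0], [-8.1, -10.5, 128.6], [-5.7, -10.0, 129.6]]
blade -10 287 [[-9.3, -9.8, 120.5], [-8.5, -4.8, 128.3], [-5.4, -0.2, 130.1]]
blade 0 190 [[-9.2, 0.1, 120.4], [-7.9, 3.0, 126.8], [-5.4, 4.6, 129.8]]
blade 60 296 [[0.1, 60.3, 120.7], [2.6, 63.9, 124.1], [5.6, 67.3, 126.0]]
grip 2344 [[-75.3, -9.4, 119.5], [-60.2, 5.5, 125.0], [-45.9, 14.3, 131.3]]
ring 2655 [[49.3, -65.3, 100.7], [60.5, -48.1, 113.1], [77.9, -39.0, 120.2]]
roll 36 [[51.2, 36.5, 120.0], [52.2, 39.6, 120.5], [53.2, 45.5, 121.3]]
[0.51225322 0.1034301  0.08903513]
```

The blade is now centred at y of about -4, so the keeper is at about +61 mm. Releasing and rising.

```bash
python3 -m jog '[0,0,0,0,0,0,-0.3, 0,0,0,0,0,0,0.1, 0,0,0,0,0,0,0.1, 0,0,0,0,0,0,0.1, 0,0,0,0,0,0,0.1, 0,0,0.15,0,0,0,0.1, 0,0,0.3,0,0,0,0.1, 0,0,0.5,0,0,0,0.1, 0,0,0.6,0,0,0,0.1, 0,0,0.6,0,0,0,0.1]' 
python3 bl.py
```

```text
clock: 5.62
tcp_pos: [0.5142, 0.1024, 0.2128]
orientation: [0.003, 0.778, 0.628, 0.004]
wrist_force: [0.3, 0.4, 0.8]
finger_gap: 0.0469
grip_force: 0.0
blade -20 12 [[-9.0, -11.6, 121.9], [-7.9, -10.5, 128.5], [-5.7, -10.2, 129.3]]
blade -10 77 [[-9.0, -9.7, 121.8], [-7.8, -4.9, 128.6], [-5.1, -0.2, 129.9]]
blade 0 42 [[-9.0, 0.3, 120.9], [-7.5, 2.6, 128.0], [-5.4, 4.0, 130.1]]
blade 60 76 [[0.2, 60.7, 121.3], [2.9, 64.0, 124.3], [5.8, 67.3, 126.1]]
blade 110 31 [[-8.9, 117.9, 121.1], [-7.6, 118.8, 128.1], [-5.5, 119.7, 130.0]]
blade 120 132 [[-9.1, 120.1, 120.6], [-8.0, 125.0, 128.8], [-5.2, 129.9, 130.4]]
blade 130 37 [[-9.1, 130.1, 120.5], [-8.2, 131.5, 128.6], [-5.4, 132.7, 130.1]]
grip 743 [[-78.2, -10.1, 119.1], [-60.3, 2.3, 124.6], [-51.4, 13.7, 126.3]]
ring 1603 [[43.3, -86.3, 101.6], [58.4, -59.2, 115.6], [77.0, -39.2, 120.9]]
roll 2124 [[52.2, 38.5, 120.4], [60.3, 65.5, 128.2], [71.0, 89.4, 131.9]]
[0.51308165 0.10233381 0.21011377]
```

View pics/bl.png

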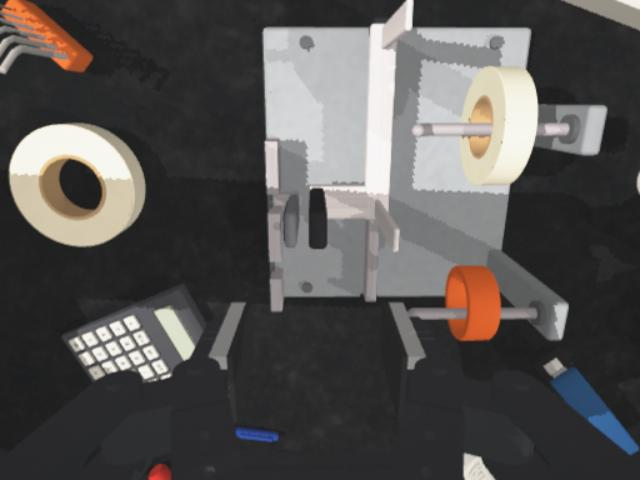

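The picture shows the keeper at the next notch, with the blades at (390,20) and (388,225) clear of both pegs. The tab at (291,222) is sprung away from the post at (317,218). The ring is still hanging at (473,302). Moving above the roll.

```bash
python3 -m jog '[0.2,0.055,0,0,0,0,0.1, 0.4,0.11,0,0,0,0,0.1, 0.55,0.15,0,0,0,0,0.1, 0.65,0.175,0,0,0,0,0.1, 0.66,0.178,0,0,0,0,0.1, 0.66,0.178,0,0,0,0,0.1, 0.66,0.178,0,0,0,0,0.1]'
python3 - <<'E'
from h import *
for i in range(4):
    p,W=wcloud(); s=env.get_state(); L=inst(W)*1000
    t=inst(np.array(s['tcp_pos']))*1000
    m=(L[...,0]>30)&(L[...,0]<90)&(L[...,1]>15)&(L[...,1]<120)&(L[...,2]>110)&(L[...,2]<142)
    q=s['orientation'];print(t.round(1),np.degrees(Ro.from_quat([q[1],q[2],q[3],q[0]]).as_matrix()[:,1:]).round(1).T.tolist(),np.percentile(L[m],[1,50,99],0).round(1).tolist())
E
```

```text
clock: 6.25
tcp_pos: [0.6416, 0.1377, 0.2057]
orientation: [-0.001, 0.778, 0.628, -0.001]
wrist_force: [-0.5, -0.3, 0.8]
finger_gap: 0.0471
grip_force: 0.0
[ 59.6  63.3 206.5] [[56.0, -12.1, -0.1], [-0.1, -0.0, -57.3]] [[32.0, 32.3, 110.4], [62.0, 66.5, 125.5], [88.2, 97.5, 132.0]]
[ 59.7  63.3 207.1] [[56.0, -12.1, -0.1], [-0.1, -0.0, -57.3]] [[31.9, 33.7, 110.3], [62.0, 66.7, 125.6], [87.7, 97.5, 132.1]]
[ 59.9  63.3 207.5] [[56.0, -12.1, -0.0], [-0.0, -0.0, -57.3]] [[32.0, 33.3, 110.7], [62.1, 66.8, 125.8], [87.7, 97.5, 132.0]]
[ 60.   63.4 207.8] [[56.0, -12.1, 0.0], [0.0, -0.0, -57.3]] [[32.1, 32.9, 110.5], [61.7, 66.9, 125.8], [87.9, 97.5, 131.9]]
```

```bash
python3 -m jog '[0.011,0.007,-0.12,0,0,0,0.1, 0.011,0.007,-0.25,0,0,0,0.1, 0.011,0.007,-0.36,0,0,0,0.1, 0.011,0.007,-0.44,0,0,0,0.1, 0.011,0.007,-0.44,0,0,0,0.1, 0.011,0.007,-0.44,0,0,0,0.1]' 40
python3 -m jog '[0,0,0,0,0,0,-0.2, 0,0,0,0,0,0,-0.5, 0,0,0,0,0,0,-0.9, 0,0,0,0,0,0,-0.9, 0,0,0,0,0,0,-0.9, 0,0,0,0,0,0,-0.9, 0,0,0,0,0,0,-0.9]' 40
```

```text
clock: 6.95
tcp_pos: [0.6439, 0.1392, 0.1192]
orientation: [-0.0, 0.778, 0.628, -0.001]
wrist_force: [-0.3, -0.2, 1.1]
finger_gap: 0.0469
grip_force: 0.0
clock: 7.53
tcp_pos: [0.6451, 0.1394, 0.1195]
orientation: [0.0, 0.778, 0.628, 0.0]
wrist_force: [-0.2, 0.1, 0.9]
finger_gap: 0.004
grip_force: 0.0
```

The fingers closed on nothing, so I look before doing anything else.

Run:
```python
from h import *
p,W=wcloud(); a=cv2.resize(p[...,::-1],(512,384))
q,d=grab('scene'); b=cv2.resize(q[140:260,80:240,::-1],(512,384),interpolation=cv2.INTER_CUBIC)
cv2.imwrite('pics/m.png',np.vstack([a,b])[:, :][:768])
cv2.imwrite('pics/m.png',cv2.resize(np.hstack([a,b]),(800,300)))
print(env.get_state()['tcp_pos'],env.get_state()['finger_gap'])
```

```text
[0.64504761 0.13944824 0.1193199 ] 0.004311139044386542
```

View pics/m.png

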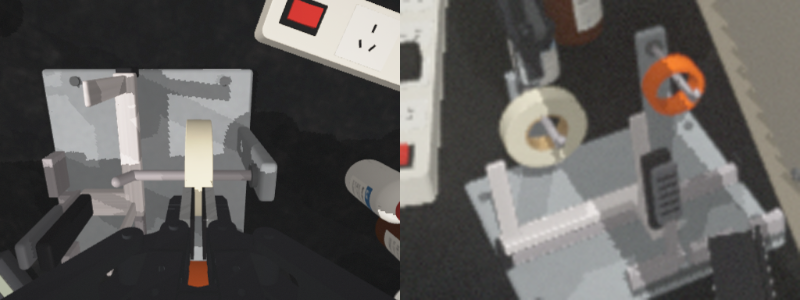

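Run:
```python
from h import *
p,W=cloud('scene'); L=inst(W)*1000; hsv=cv2.cvtColor(p,cv2.COLOR_RGB2HSV)
box=(L[...,0]>-20)&(L[...,0]<120)&(L[...,1]>0)&(L[...,1]<140)&(L[...,2]>50)&(L[...,2]<260)
c=box&(hsv[...,0]>12)&(hsv[...,0]<40)&(hsv[...,1]>25)&(hsv[...,2]>110)
print('roll',c.sum(),np.percentile(L[c],[1,50,99],0).round(1))
k=box&(hsv[...,2]<75)&(L[...,2]>112)
print('dark',k.sum(),np.percentile(L[k],[1,50,99],0).round(1))
for z in range(110,200,8):
    j=k&(L[...,2]>=z)&(L[...,2]<z+8)
    if j.sum()>2: print(z,j.sum(),np.percentile(L[j],[5,50,95],0).round(1).tolist())
p,W=wcloud(); L=inst(W)*1000; hsv=cv2.cvtColor(p,cv2.COLOR_RGB2HSV)
box=(L[...,0]>-20)&(L[...,0]<120)&(L[...,1]>0)&(L[...,1]<140)&(L[...,2]>70)&(L[...,2]<260)
c=box&(hsv[...,0]>12)&(hsv[...,0]<40)&(hsv[...,1]>25)&(hsv[...,2]>110)
print('wroll',c.sum(),np.percentile(L[c],[1,50,99],0).round(1))
j=box&(L[...,2]>112)&~c&(abs(L[...,0]-62)<30)&(L[...,1]<90)
for z in range(110,180,6):
    i=j&(L[...,2]>=z)&(L[...,2]<z+6)
    if i.sum()>2: print(z,i.sum(),np.percentile(L[i],[5,50,95],0).round(1).tolist())
```

```text
roll 751 [[ 50.6  28.8  56.8]
 [ 54.9  67.4 103. ]
 [103.1 101.6 131.9]]
dark 461 [[ -0.   47.3 165.1]
 [ 43.7  73.9 233.5]
 [ 84.1  85.3 259.2]]
158 6 [[47.4, 60.2, 162.4], [49.2, 63.4, 163.7], [51.9, 69.5, 165.3]]
166 16 [[46.4, 60.2, 166.3], [48.4, 65.4, 169.6], [50.6, 71.3, 173.5]]
174 16 [[45.7, 60.9, 174.8], [47.6, 66.2, 178.7], [50.3, 71.2, 180.4]]
182 14 [[45.1, 60.1, 182.4], [47.3, 65.3, 184.9], [49.8, 71.6, 188.0]]
198 33 [[28.2, 58.7, 199.6], [32.4, 76.5, 202.5], [87.8, 78.6, 205.5]]
wroll 2610 [[ 52.9  37.8  93.7]
 [ 62.   87.7 122.2]
 [ 71.5 102.2 156.5]]
110 612 [[34.0, 61.1, 112.1], [73.0, 64.2, 112.9], [90.0, 66.7, 114.0]]
116 5 [[64.4, 34.7, 118.2], [64.4, 37.3, 120.3], [70.2, 79.6, 120.9]]
122 12 [[53.9, 40.6, 123.2], [64.3, 45.6, 126.6], [64.4, 79.2, 127.9]]
128 777 [[54.2, 63.9, 128.9], [62.0, 70.1, 130.5], [69.4, 75.9, 131.8]]
152 25 [[53.2, 76.0, 156.8], [58.0, 76.3, 157.4], [69.9, 76.6, 157.9]]
158 318 [[48.3, 72.1, 158.6], [64.1, 76.1, 161.4], [75.3, 76.8, 163.8]]
164 441 [[47.4, 72.0, 164.3], [64.0, 72.9, 167.2], [76.1, 76.8, 169.6]]
170 480 [[47.3, 72.0, 170.5], [61.8, 76.0, 173.1], [76.0, 76.9, 175.8]]
176 640 [[47.6, 67.8, 176.5], [63.9, 72.9, 179.2], [76.1, 76.8, 181.8]]
```

The wrist and scene clouds both place the lowest finger points at z of about 157, not 119. I check this in one enlarged view.

Run:
```python
from h import *
p,W=wcloud(); a=cv2.resize(p[190:384,170:340,::-1],(400,456),interpolation=cv2.INTER_CUBIC)
q=np.load('scene.npz')['p']; b=cv2.resize(q[80:215,90:210,::-1],(400,450),interpolation=cv2.INTER_CUBIC)
cv2.imwrite('pics/z.png',np.hstack([a[:450],b]))
L=inst(W)*1000
for v in range(200,384,8):
    print(v,[ (u,*L[v,u].round(0).tolist()) for u in (245,253,261)])
```

```text
200 [(245, 57.0, 84.0, 126.0), (253, 61.0, 84.0, 126.0), (261, 66.0, 84.0, 125.0)]
208 [(245, 57.0, 80.0, 128.0), (253, 61.0, 80.0, 127.0), (261, 66.0, 80.0, 127.0)]
216 [(245, 57.0, 76.0, 129.0), (253, 61.0, 76.0, 129.0), (261, 66.0, 76.0, 129.0)]
224 [(245, 57.0, 72.0, 130.0), (253, 61.0, 72.0, 131.0), (261, 66.0, 72.0, 130.0)]
232 [(245, 57.0, 68.0, 131.0), (253, 61.0, 68.0, 131.0), (261, 66.0, 68.0, 130.0)]
240 [(245, 58.0, 77.0, 159.0), (253, 61.0, 63.0, 131.0), (261, 65.0, 76.0, 158.0)]
248 [(245, 58.0, 77.0, 166.0), (253, 61.0, 58.0, 130.0), (261, 65.0, 76.0, 166.0)]
256 [(245, 58.0, 76.0, 172.0), (253, 61.0, 53.0, 130.0), (261, 65.0, 76.0, 172.0)]
264 [(245, 58.0, 77.0, 179.0), (253, 61.0, 47.0, 127.0), (261, 65.0, 76.0, 178.0)]
272 [(245, 59.0, 76.0, 184.0), (253, 61.0, 39.0, 123.0), (261, 64.0, 76.0, 183.0)]
280 [(245, 59.0, 77.0, 190.0), (253, 61.0, -38.0, 9.0), (261, 64.0, 77.0, 191.0)]
288 [(245, 59.0, 73.0, 190.0), (253, 61.0, -46.0, 10.0), (261, 64.0, 73.0, 189.0)]
296 [(245, 59.0, 70.0, 191.0), (253, 61.0, -55.0, 10.0), (261, 64.0, 70.0, 190.0)]
304 [(245, 59.0, 66.0, 190.0), (253, 61.0, -64.0, 9.0), (261, 64.0, 66.0, 189.0)]
312 [(245, 59.0, 63.0, 190.0), (253, 61.0, -74.0, 9.0), (261, 64.0, 63.0, 190.0)]
320 [(245, 59.0, 60.0, 190.0), (253, 61.0, -83.0, 10.0), (261, 64.0, 60.0, 190.0)]
328 [(245, 59.0, 56.0, 190.0), (253, 61.0, -93.0, 9.0), (261, 65.0, 56.0, 190.0)]
336 [(245, 55.0, -39.0, 83.0), (253, 61.0, -40.0, 82.0), (261, 68.0, -39.0, 83.0)]
344 [(245, 56.0, -37.0, 93.0), (253, 61.0, -38.0, 93.0), (261, 67.0, -37.0, 94.0)]
352 [(245, 56.0, -39.0, 99.0), (253, 62.0, -38.0, 101.0), (261, 67.0, -39.0, 99.0)]
360 [(245, 56.0, -41.0, 104.0), (253, 62.0, -41.0, 105.0), (261, 67.0, -41.0, 105.0)]
368 [(245, 60.0, 75.0, 227.0), (253, 62.0, 76.0, 228.0), (261, 64.0, 74.0, 227.0)]
376 [(245, 60.0, 77.0, 231.0), (253, 62.0, 76.0, 231.0), (261, 63.0, 77.0, 231.0)]
```

View pics/z.png

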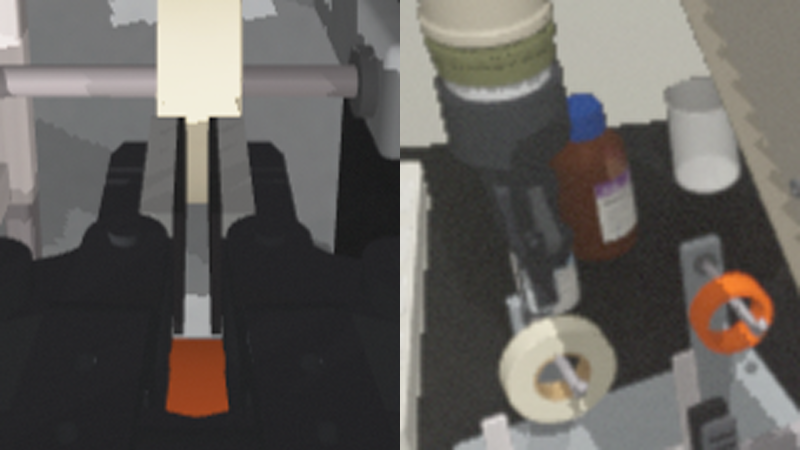

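The left half shows the closed pads (150–250,120–210) ending above the cream roll's top edge; the depth there reads 158 against 131. So the real fingertips sit about 38 mm behind the reported TCP, and the earlier pinch held only the top of the grip. Lateral alignment is good. I open and go 39 mm lower.

```bash
python3 -m jog '[0,0,0,0,0,0,0, 0,0,0,0,0,0,0.1, 0,0,0,0,0,0,0.1, 0,0,0,0,0,0,0.1, 0,0,0,0,0,0,0.1, 0,0,-0.05,0,0,0,0.1, 0,0,-0.1,0,0,0,0.1, 0,0,-0.15,0,0,0,0.1, 0,0,-0.195,0,0,0,0.1, 0,0,-0.195,0,0,0,0.1, 0,0,-0.195,0,0,0,0.1]' 40
python3 -m jog '[0,0,0,0,0,0,-0.2, 0,0,0,0,0,0,-0.6, 0,0,0,0,0,0,-1, 0,0,0,0,0,0,-1, 0,0,0,0,0,0,-1, 0,0,0,0,0,0,-1, 0,0,0,0,0,0,-1]' 40
```

```text
clock: 8.65
tcp_pos: [0.6444, 0.1394, 0.0791]
orientation: [-0.0, 0.778, 0.628, -0.001]
wrist_force: [0.2, -0.4, -0.0]
finger_gap: 0.0467
grip_force: 0.0
clock: 9.23
tcp_pos: [0.6451, 0.1394, 0.0804]
orientation: [0.0, 0.778, 0.628, 0.0]
wrist_force: [0.3, -0.2, 0.9]
finger_gap: 0.0179
grip_force: 41.9
```

```bash
python3 -m jog '[0,0,0.03,0,0,0,-1, 0,0,0.06,0,0,0,-1, 0,0,0.098,0,0,0,-1, 0,0,0.098,0,0,0,-1, 0,0,0.098,0,0,0,-1, 0,0,0.098,0,0,0,-1]' 40
python3 - <<'E'
from h import *
p,W=wcloud(); L=inst(W)*1000; hsv=cv2.cvtColor(p,cv2.COLOR_RGB2HSV)
box=(L[...,0]>40)&(L[...,0]<85)&(L[...,1]>0)&(L[...,1]<140)&(L[...,2]>50)&(L[...,2]<160)
c=box&(hsv[...,0]>12)&(hsv[...,0]<40)&(hsv[...,1]>25)&(hsv[...,2]>110)
print(np.percentile(L[c],[1,50,99],0).round(1), inst(np.array(env.get_state()['tcp_pos'])))
p,d=grab('scene'); p,W=cloud('scene'); L=inst(W)*1000; hsv=cv2.cvtColor(p,cv2.COLOR_RGB2HSV)
box=(L[...,0]>40)&(L[...,0]<70)&(L[...,1]>0)&(L[...,1]<140)&(L[...,2]>50)&(L[...,2]<160)
c=box&(hsv[...,0]>12)&(hsv[...,0]<40)&(hsv[...,1]>25)&(hsv[...,2]>110)
print(np.percentile(L[c],[1,50,99],0).round(1))
E
```

```text
clock: 9.73
tcp_pos: [0.6452, 0.1394, 0.1002]
orientation: [0.0, 0.778, 0.628, 0.0]
wrist_force: [0.1, -0.2, -0.2]
finger_gap: 0.0177
grip_force: 41.8
[[ 52.8  37.8 112.7]
 [ 62.1  79.6 146.2]
 [ 71.  102.1 151.7]] [0.06264106 0.0656285  0.0997897 ]
[[ 50.3  27.8  77.9]
 [ 54.4  73.4 114.2]
 [ 69.5 101.6 149.6]]
```

The roll has risen about 20 mm (top 151, bottom about 76). Drawing it forward 84 mm along the stand's -x, then up.

```bash
python3 -m jog '[-0.05,0.011,0,0,0,0,-1, -0.1,0.022,0,0,0,0,-1, -0.15,0.032,0,0,0,0,-1, -0.2,0.043,0,0,0,0,-1, -0.25,0.054,0,0,0,0,-1, -0.3,0.065,0,0,0,0,-1, -0.35,0.076,0,0,0,0,-1, -0.41,0.089,0,0,0,0,-1, -0.41,0.089,0,0,0,0,-1, -0.41,0.089,0.2,0,0,0,-1, -0.41,0.089,0.4,0,0,0,-1, -0.41,0.089,0.4,0,0,0,-1]' 40
```

```text
clock: 10.83
tcp_pos: [0.5675, 0.1577, 0.1877]
orientation: [0.003, 0.778, 0.628, 0.005]
wrist_force: [3.4, -0.2, 0.6]
finger_gap: 0.0174
grip_force: 41.9
```

```bash
python3 -m jog '[-0.03,-0.12,0,0,0,0.01,-1, -0.06,-0.26,0,0,0,0.02,-1, -0.1,-0.42,0,0,0,0.025,-1, -0.13,-0.58,0,0,0,0.025,-1, -0.16,-0.72,0,0,0,0.025,-1, -0.18,-0.82,0,0,0,0.025,-1, -0.19,-0.86,0,0,0,0.025,-1]' 40
python3 -m jog '[-0.03,-0.12,0,0,0,0.01,-1, -0.06,-0.26,0,0,0,0.02,-1, -0.1,-0.42,0,0,0,0.025,-1, -0.13,-0.58,0,0,0,0.025,-1, -0.16,-0.72,0,0,0,0.025,-1, -0.18,-0.82,0,0,0,0.025,-1, -0.19,-0.86,0,0,0,0.025,-1]' 40
python3 -m jog '[-0.03,-0.12,0,0,0,0,-1, -0.06,-0.26,0,0,0,0,-1, -0.1,-0.42,0,0,0,0,-1, -0.13,-0.58,0,0,0,0,-1, -0.16,-0.72,0,0,0,0,-1, -0.18,-0.82,0,0,0,0,-1, -0.19,-0.86,0,0,0,0,-1, -0.19,-0.86,0,0,0,0,-1, -0.19,-0.86,0,0,0,0,-1]' 40
cat > dp.py <<'E'
from h import *
p,W=wcloud(); s=env.get_state(); cv2.imwrite('pics/d.png',cv2.resize(p[...,::-1],(640,480)))
q=s['orientation']; print(s['tcp_pos'],np.degrees(2*np.arctan2(q[2],q[1]))-90, s['finger_gap'])
O=np.array([.448,-.281,0]);D=inst(W,O,np.radians(-3.3))*1000
m=(abs(D[...,0])<45)&(abs(D[...,1])<100)&(D[...,2]>20)&(D[...,2]<75)
r=cv2.minAreaRect(D[m][:,:2].astype(np.float32)); print('rect',r)
m2=(abs(D[...,0])<40)&(abs(D[...,1])<100)&(D[...,2]>48)&(D[...,2]<70)
print('lips',cv2.minAreaRect(D[m2][:,:2].astype(np.float32)))
x,y,z=D[m2].T
for a in range(-50,60,10):
    k=(y>=a)&(y<a+10)
    if k.sum(): print(a,x[k].min().round(1),x[k].max().round(1))
x,y,z=D[(abs(D[...,0])<10)&(abs(D[...,1])<100)].T
print([(a,np.median(z[(y>=a)&(y<a+3)]).round(0)) for a in range(-72,72,3) if ((y>=a)&(y<a+3)).sum()>2])
E
python3 dp.py
```

```text
clock: 11.42
tcp_pos: [0.5251, -0.0176, 0.1799]
orientation: [0.001, 0.754, 0.657, -0.0]
wrist_force: [-0.1, 0.7, -0.9]
finger_gap: 0.0177
grip_force: 41.8
clock: 12.0
tcp_pos: [0.4873, -0.1895, 0.1798]
orientation: [0.001, 0.727, 0.686, -0.0]
wrist_force: [0.2, 0.9, -0.4]
finger_gap: 0.0177
grip_force: 41.8
clock: 12.75
tcp_pos: [0.4493, -0.358, 0.1796]
orientation: [-0.0, 0.726, 0.687, 0.0]
wrist_force: [-0.4, -0.2, -0.4]
finger_gap: 0.0177
grip_force: 41.8
[ 0.44942521 -0.35747369  0.17976079] -3.1338967948381224 0.01788058342673976
rect ((-1.4290657043457031, -17.73088836669922), (135.75877380371094, 51.682315826416016), 89.735107421875)
lips ((-1.3420391082763672, 1.0932426452636719), (97.37535858154297, 51.682315826416016), 89.735107421875)
-50 -27.1 24.3
-40 -27.0 24.1
-30 -26.6 23.9
-20 -27.3 24.4
-10 -27.0 24.2
0 -26.6 24.1
10 -27.1 24.5
20 -26.9 24.4
30 -26.4 24.1
40 -27.0 24.7
[(-72, np.float64(230.0)), (-69, np.float64(287.0)), (-66, np.float64(257.0)), (-63, np.float64(287.0)), (-60, np.float64(284.0)), (-57, np.float64(222.0)), (-54, np.float64(220.0)), (-51, np.float64
[... 227 characters left out ...]
0)), (-21, np.float64(7.0)), (-18, np.float64(7.0)), (-15, np.float64(7.0)), (-12, np.float64(7.0)), (-9, np.float64(7.0)), (-6, np.float64(7.0)), (-3, np.float64(7.0)), (0, np.float64(7.0)), (3, np.float64(7.0)), (6, np.float64(7.0)), (9, np.float64(7.0)), (12, np.float64(7.0)), (15, np.float64(7.0)), (18, np.float64(7.0)), (21, np.float64(7.0)), (24, np.float64(7.0)), (27, np.float64(7.0)), (30, np.float64(7.0)), (33, np.float64(7.0)), (36, np.float64(7.0)), (39, np.float64(7.0)), (42, np.float64(17.0)), (45, np.float64(35.0)), (48, np.float64(35.0)), (54, np.float64(7.0)), (57, np.float64(7.0)), (60, np.float64(4.0)), (63, np.float64(-1.0)), (66, np.float64(-1.0)), (69, np.float64(-0.0))]
```

View pics/d.png

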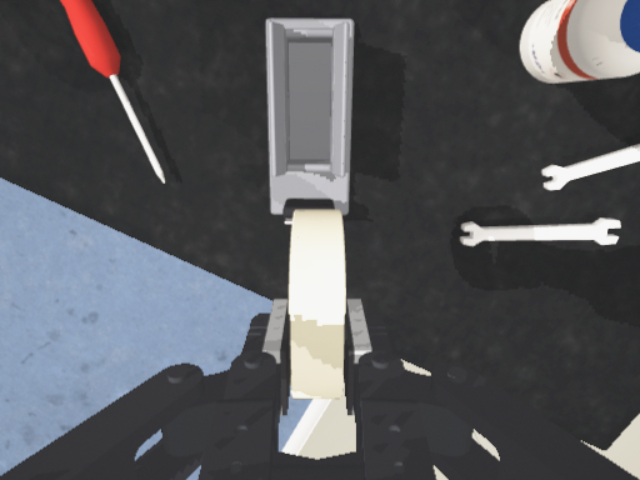

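The picture shows the dispenser well at (310,100) with its nose toward the gripper, and the roll upright in the fingers at (318,300). The bottle at (600,40) is clear. The well centre works out to world (446.7,-279.9). Measuring the roll against the TCP.

Run:
```python
from h import *
p,W=wcloud(); s=env.get_state(); D=inst(W,np.array(s['tcp_pos'])*[1,1,0],np.radians(-3.2))*1000
hsv=cv2.cvtColor(p,cv2.COLOR_RGB2HSV)
c=(abs(D[...,0])<30)&(abs(D[...,1])<60)&(D[...,2]>140)&(hsv[...,0]>12)&(hsv[...,0]<40)&(hsv[...,1]>25)&(hsv[...,2]>110)
print(s['tcp_pos'],np.percentile(D[c],[0.5,2,50,98,99.5],0).round(1))
P=D[c&(abs(D[...,0])<6)][:,1:]
P=P[(P[:,0]>-5)]
# circle fit of tread
A=np.c_[2*P,np.ones(len(P))]; f=np.linalg.lstsq(A,(P**2).sum(1),rcond=None)[0]; print('circle y,z,r',f[:2],np.sqrt(f[2]+f[0]**2+f[1]**2))
from scipy.optimize import least_squares
print(least_squares(lambda q:np.hypot(P[:,0]-q[0],P[:,1]-q[1])-38.5,[0,195],loss='soft_l1').x)
```

```text
[ 0.44948241 -0.35725644  0.17987295] [[-10.6 -31.4 185.2]
 [-10.  -26.4 190.3]
 [ -1.3  -1.6 229.4]
 [  8.2  36.4 231.5]
 [  8.4  36.6 233.9]]
circle y,z,r [ 32.16853816 227.99557068] 31.40186697021858
[ -2.07655465 192.06297228]
```

```bash
python3 -m jog '[0,0.12,0,0,0,0,-1, -0.005,0.24,0,0,0,0,-1, -0.008,0.34,0,0,0,0,-1, -0.008,0.397,0,0,0,0,-1, -0.008,0.397,0,0,0,0,-1, -0.008,0.397,0,0,0,0,-1, -0.008,0.397,-0.12,0,0,0,-1, -0.008,0.397,-0.25,0,0,0,-1, -0.008,0.397,-0.38,0,0,0,-1, -0.008,0.397,-0.45,0,0,0,-1, -0.008,0.397,-0.45,0,0,0,-1, -0.008,0.397,-0.45,0,0,0,-1]' 40
python3 - <<'E'
from h import *
p,W=wcloud(); s=env.get_state(); D=inst(W,np.array([.4467,-.2799,0]),np.radians(-3.5))*1000
print(s['tcp_pos'],inst(np.array(s['tcp_pos']),np.array([.4467,-.2799,0]),np.radians(-3.5)))
hsv=cv2.cvtColor(p,cv2.COLOR_RGB2HSV)
c=(abs(D[...,0])<30)&(abs(D[...,1])<60)&(D[...,2]>85)&(hsv[...,0]>12)&(hsv[...,0]<40)&(hsv[...,1]>25)&(hsv[...,2]>110)
print(np.percentile(D[c],[0.5,50,99.5],0).round(1))
m=(abs(D[...,0])<40)&(abs(D[...,1])<60)&(D[...,2]>52)&(D[...,2]<64)
print('lips',np.percentile(D[m],[1,50,99],0).round(1))
E
```

```text
clock: 13.85
tcp_pos: [0.4471, -0.2797, 0.0894]
orientation: [-0.001, 0.727, 0.687, -0.0]
wrist_force: [0.6, -0.1, -0.3]
finger_gap: 0.0178
grip_force: 41.8
[ 0.44791695 -0.28026801  0.0905316 ] [ 0.00123715 -0.00029303  0.0905316 ]
[[-10.1 -30.7  98.7]
 [ -0.6  -1.6 139.1]
 [  8.8  37.  142.4]]
lips [[-25.5 -24.   52.1]
 [ 18.1  15.6  58.2]
 [ 25.7  48.5  60.8]]
```

```bash
python3 -m jog '[0.002,0.01,-0.04,0,0,0,-1, 0.002,0.01,-0.08,0,0,0,-1, 0.002,0.01,-0.12,0,0,0,-1, 0.002,0.01,-0.16,0,0,0,-1, 0.002,0.01,-0.2,0,0,0,-1, 0.002,0.01,-0.24,0,0,0,-1, 0.002,0.01,-0.24,0,0,0,-1]' 40
python3 -m jog '[0,0,-0.01,0,0,0,-1, 0,0,-0.02,0,0,0,-1, 0,0,-0.03,0,0,0,-1, 0,0,-0.03,0,0,0,-1, 0,0,-0.03,0,0,0,-1]' 40
```

```text
clock: 14.48
tcp_pos: [0.4467, -0.2764, 0.0399]
orientation: [-0.002, 0.727, 0.687, -0.0]
wrist_force: [0.6, 0.9, -1.6]
finger_gap: 0.018
grip_force: 41.8
clock: 14.9
tcp_pos: [0.4479, -0.2775, 0.0361]
orientation: [0.0, 0.727, 0.687, 0.0]
wrist_force: [0.2, -1.0, 0.0]
finger_gap: 0.0177
grip_force: 41.8
```

```bash
python3 -m jog '[0,0,-0.008,0,0,0,-1, 0,0,-0.016,0,0,0,-1, 0,0,-0.016,0,0,0,-1, 0,0,-0.016,0,0,0,-1]' 40
```

```text
clock: 15.23
tcp_pos: [0.4482, -0.2777, 0.0333]
orientation: [0.001, 0.727, 0.687, 0.0]
wrist_force: [-0.8, 0.6, 3.0]
finger_gap: 0.0178
grip_force: 42.3
```

Contact shows as about 3 N upward. Opening, waiting a moment, then rising and checking.

```bash
python3 -m jog '[0,0,0,0,0,0,-0.4, 0,0,0,0,0,0,-0.2, 0,0,0,0,0,0,0.1, 0,0,0,0,0,0,0.1, 0,0,0,0,0,0,0.1, 0,0,0,0,0,0,0.1, 0,0,0.1,0,0,0,0.1, 0,0,0.25,0,0,0,0.1, 0,0,0.45,0,0,0,0.1, 0,0,0.65,0,0,0,0.1, 0,0,0.75,0,0,0,0.1, 0,0,0.75,0,0,0,0.1]' 25
python3 - <<'E'
from h import *
O=np.array([.4467,-.2799,0])
p,W=wcloud(); s=env.get_state(); print(s['tcp_pos'])
hs=lambda p:cv2.cvtColor(p,cv2.COLOR_RGB2HSV)
def f(p,W,n):
    D=inst(W,O,np.radians(-3.5))*1000; h=hs(p)
    c=(abs(D[...,0])<30)&(abs(D[...,1])<60)&(D[...,2]>20)&(D[...,2]<110)&(h[...,0]>12)&(h[...,0]<40)&(h[...,1]>25)&(h[...,2]>110)
    print(n,c.sum(),np.percentile(D[c],[1,50,99],0).round(1).tolist())
f(p,W,'wrist')
for n in('top',):
    grab(n); f(*cloud(n),n)
E
```

```text
clock: 16.23
tcp_pos: [0.4504, -0.2795, 0.1884]
orientation: [0.005, 0.726, 0.687, 0.001]
wrist_force: [-0.1, -0.3, 0.6]
finger_gap: 0.0466
grip_force: 0.0
[ 0.44943568 -0.27870947  0.18562977]
wrist 141 [[-8.8, -43.0, 20.6], [-7.4, 2.9, 31.0], [15.0, 45.0, 82.4]]
top 27 [[-8.0, -13.6, 23.4], [-6.3, 6.3, 32.4], [-5.2, 37.1, 65.4]]
```

Run:
```python
from h import *
O=np.array([.4467,-.2799,0])
p,W=wcloud(); q,_=grab('top'); cv2.imwrite('pics/r.png',np.hstack([cv2.resize(p[...,::-1],(512,384)),cv2.resize(q[160:240,300:400,::-1],(288,384))]))
for n,(P,Z) in {'w':(p,W),'t':cloud('top')}.items():
    D=inst(Z,O,np.radians(-3.5))*1000
    for lo,hi in((63,90),(75,90),(90,140)):
        m=(abs(D[...,0])<30)&(abs(D[...,1])<60)&(D[...,2]>lo)&(D[...,2]<hi)
        if m.sum()>3: print(n,lo,m.sum(),np.percentile(D[m],[2,50,98],0).round(1).tolist(),np.median(P[m],0))
```

```text
w 63 1708 [[-5.8, -24.6, 64.3], [3.5, 12.5, 80.0], [12.9, 39.1, 84.5]] [247. 247. 247.]
w 75 1249 [[-5.6, -16.2, 75.5], [3.6, 9.3, 81.7], [13.0, 29.8, 84.5]] [247. 247. 247.]
t 63 225 [[-5.6, -27.0, 64.2], [3.8, 8.1, 79.2], [13.8, 36.5, 85.4]] [233. 231. 216.]
t 75 153 [[-4.9, -17.6, 75.4], [4.3, 5.7, 81.0], [13.6, 28.0, 85.6]] [240. 238. 223.]
```

View pics/r.png

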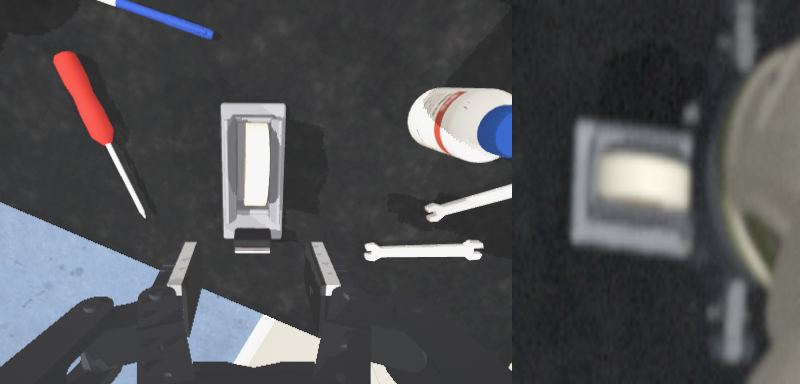

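The roll stands on edge in the well, at (257,165) in the wrist picture, and in the top inset too. Its top is at 84.5 mm as it must be, with offset +4 mm across and about +5 mm along, and it is released. Back to the grip.

```bash
python3 -m jog '[0.03,0.14,0,0,0,-0.01,0.1, 0.06,0.32,0,0,0,-0.02,0.1, 0.09,0.5,0,0,0,-0.025,0.1, 0.12,0.68,0,0,0,-0.025,0.1, 0.14,0.84,0,0,0,-0.025,0.1, 0.155,0.95,0,0,0,-0.025,0.1, 0.155,0.955,0,0,0,-0.025,0.1]'
python3 -m jog '[0.03,0.14,0,0,0,-0.01,0.1, 0.06,0.32,0,0,0,-0.02,0.1, 0.09,0.5,0,0,0,-0.025,0.1, 0.12,0.68,0,0,0,-0.025,0.1, 0.14,0.84,0,0,0,-0.025,0.1, 0.155,0.95,0,0,0,-0.025,0.1, 0.155,0.955,0,0,0,-0.025,0.1, 0.155,0.955,0,0,0,-0.025,0.1, 0.155,0.955,0,0,0,-0.025,0.1]'
python3 - <<'E'
from h import *
for i in range(3): p,W=wcloud()
s=env.get_state(); L=inst(W)*1000
m=(L[...,0]>-95)&(L[...,0]<-30)&(L[...,1]>-40)&(L[...,1]<40)&(L[...,2]>118)&(L[...,2]<132)
print((inst(np.array(s['tcp_pos']))*1000).round(1),s['tcp_pos'],s['orientation'],m.sum(),np.percentile(L[m],[2,50,98],0).round(1).tolist())
E
```

```text
clock: 17.02
tcp_pos: [0.4775, -0.0823, 0.1808]
orientation: [-0.002, 0.751, 0.66, -0.001]
wrist_force: [0.1, 0.7, 0.2]
finger_gap: 0.0468
grip_force: 0.0
clock: 17.77
tcp_pos: [0.5092, 0.1038, 0.1816]
orientation: [-0.0, 0.778, 0.628, -0.001]
wrist_force: [0.6, -0.3, -0.2]
finger_gap: 0.047
grip_force: 0.0
[-61.9   1.7 182.4] [0.50966013 0.10325591 0.18235393] [-6.56880283e-05  7.78807746e-01  6.27262591e-01 -3.62761954e-04] 923 [[-78.6, -10.1, 119.6], [-60.6, 2.4, 124.7], [-51.2, 13.6, 126.3]]
```

```bash
python3 -m jog '[0.005,0,-0.12,0,0,0,0.1, 0.005,0,-0.26,0,0,0,0.1, 0.005,0,-0.4,0,0,0,0.1, 0.005,0,-0.52,0,0,0,0.1, 0.005,0,-0.61,0,0,0,0.1, 0.005,0,-0.66,0,0,0,0.1, 0.005,0,-0.66,0,0,0,0.1, 0.005,0,-0.66,0,0,0,0.1]' 25
python3 -m jog '[0,0,0,0,0,0,-0.2, 0,0,0,0,0,0,-0.6, 0,0,0,0,0,0,-1, 0,0,0,0,0,0,-1, 0,0,0,0,0,0,-1, 0,0,0,0,0,0,-1, 0,0,0,0,0,0,-1, 0,0,0,0,0,0,-1]' 25
```

```text
clock: 18.58
tcp_pos: [0.5109, 0.104, 0.0509]
orientation: [-0.0, 0.779, 0.628, -0.0]
wrist_force: [0.5, -0.7, -1.0]
finger_gap: 0.0468
grip_force: 0.0
clock: 19.25
tcp_pos: [0.5124, 0.1044, 0.0524]
orientation: [0.001, 0.778, 0.628, 0.001]
wrist_force: [0.9, -1.6, 6.6]
finger_gap: 0.0192
grip_force: 28.4
```

```bash
python3 -m jog '[-0.008,-0.037,0,0,0,0,-1, -0.016,-0.074,0,0,0,0,-1, -0.024,-0.11,0,0,0,0,-1, -0.032,-0.147,0,0,0,0,-1, -0.04,-0.183,0,0,0,0,-1, -0.048,-0.22,0,0,0,0,-1, -0.056,-0.258,0,0,0,0,-1, -0.064,-0.296,0,0,0,0,-1, -0.064,-0.296,0,0,0,0,-1, -0.064,-0.296,0,0,0,0,-1]' 25
python3 bl.py
```

```text
clock: 20.08
tcp_pos: [0.4995, 0.0448, 0.0524]
orientation: [0.001, 0.778, 0.628, 0.001]
wrist_force: [0.2, -1.0, 6.1]
finger_gap: 0.0191
grip_force: 28.3
blade -70 234 [[0.6, -66.4, 120.2], [3.3, -63.8, 123.3], [5.8, -62.0, 125.5]]
blade -60 129 [[-9.0, -58.4, 120.2], [-7.3, -57.3, 123.9], [-5.5, -56.4, 128.9]]
blade -50 8 [[-19.9, -46.7, 134.3], [-19.5, -46.0, 135.4], [-19.2, -45.5, 135.9]]
grip 5599 [[-87.5, -70.0, 118.9], [-60.2, -52.5, 124.9], [-33.0, -44.6, 131.7]]
ring 386 [[40.1, -91.1, 100.2], [49.2, -85.5, 106.7], [53.3, -62.3, 113.5]]
[0.49951975 0.04489469 0.05235962]
```

The blade edge is at -56.4 (it was -56.8 at the start), so the keeper is within about 1 mm of its first notch. Releasing and rising.

```bash
python3 -m jog '[0,0,0,0,0,0,-0.3, 0,0,0,0,0,0,0.1, 0,0,0,0,0,0,0.1, 0,0,0,0,0,0,0.1, 0,0,0,0,0,0,0.1, 0,0,0.15,0,0,0,0.1, 0,0,0.3,0,0,0,0.1, 0,0,0.5,0,0,0,0.1, 0,0,0.7,0,0,0,0.1, 0,0,0.8,0,0,0,0.1, 0,0,0.8,0,0,0,0.1]'
python3 bl.py
python3 - <<'E'
from h import *
a=cv2.imread('pics/bl.png'); p,_=grab('scene')
cv2.imwrite('pics/end.png',np.hstack([cv2.resize(a,(480,360)),cv2.resize(p[120:280,80:220,::-1],(315,360))]))
p,_=grab('top'); D=inst(cloud('top')[1],np.array([.4467,-.2799,0]),np.radians(-3.5))*1000
m=(abs(D[...,0])<30)&(abs(D[...,1])<60)&(D[...,2]>75)&(D[...,2]<90);print('roll',m.sum(),np.percentile(D[m],[2,50,98],0).round(1).tolist())
E
```

```text
clock: 21.05
tcp_pos: [0.5014, 0.0453, 0.2163]
orientation: [0.003, 0.778, 0.628, 0.004]
wrist_force: [-0.1, -0.3, 0.2]
finger_gap: 0.047
grip_force: 0.0
blade -80 16 [[-8.9, -72.2, 121.5], [-7.9, -71.0, 127.7], [-5.1, -70.1, 129.2]]
blade -70 143 [[-9.0, -69.7, 120.6], [-5.4, -65.3, 125.5], [5.6, -60.4, 129.9]]
blade -60 34 [[-9.0, -59.9, 121.8], [-7.6, -57.8, 127.5], [-5.7, -56.6, 129.8]]
blade 50 43 [[-9.1, 57.2, 120.5], [-7.7, 58.5, 127.5], [4.3, 59.9, 130.1]]
blade 60 216 [[-9.2, 60.2, 121.2], [-5.9, 64.1, 125.7], [5.6, 69.6, 130.4]]
blade 70 31 [[-9.0, 70.1, 121.6], [-8.0, 71.3, 128.4], [-5.9, 72.9, 130.2]]
grip 700 [[-78.7, -70.6, 119.8], [-60.6, -58.3, 124.7], [-51.6, -47.0, 126.4]]
ring 1808 [[43.5, -88.2, 101.7], [58.4, -61.9, 116.0], [76.3, -39.5, 121.0]]
[0.50017359 0.04534599 0.21346428]
roll 154 [[-4.9, -17.9, 75.6], [4.3, 5.5, 80.9], [13.7, 26.3, 85.1]]
```

View pics/end.png

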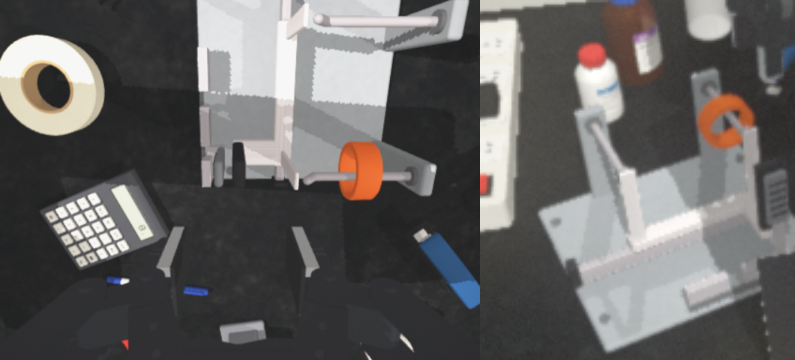

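The keeper's blades stand before both peg tips at ±65. The tab at (219,168) is clear of the post at (239,162), so it has sprung out (grip 27 mm thick). The ring still hangs at (360,170), and the roll stands in the well. Handing in.

```bash
python3 -c "
from workcell import env
print(env.hand_in())"
```

```text
the job is handed in; nothing more can be done
None
```

I handed the job in at about 21 s of the 64 s allowed, and no verdict came back: at my last check the roll stood released in the dispenser well, the keeper was back in its first notch with the tab sprung out, the ring still hung barred on its peg, and I never saw the bottle disturbed.

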